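# Load the roller warmer and set its heat

### The arm

A 6-joint arm with a two-finger parallel gripper is mounted at the origin on the work surface. World frame = base frame: x ahead of the robot, y to its left, z up, the work surface at z = 0. Lengths are in m, angles in rad, forces in N, time in s.
With the tool pointing down it reaches from about 0.35 to 0.775 m from the base axis. Payload 7.3 kg.
Tool frame: the origin (TCP) lies at the very end of the fingers, on their centre line; the grasp point (between the pads) lies 19 mm behind it; z points along the fingers, y is the line along which they close (so a half turn about z gives the same grasp; the last joint's range is limited). The gripper opens to 92 mm and grips with 3 to 60 N. Pads are 19 mm wide; open, the fingers measure 130 mm over their backs; the gripper's body (75 mm by 190 mm) begins 47 mm behind the grasp point.
Start: joints at [-1.451, 0.342, 1.524, -0, 1.275, -0.146], TCP at [0.138, -0.507, 0.227] pointing down, gripper open.
Joint ranges: [-2.53, 2.53], [-0.77, 2.02], [0.04, 2.7], [-1, 4.14], [0.28, 2.66], [-3.11, 3.11]. Speed limits (rad/s): [2.57, 2.57, 3.14, 3.14, 3.14, 3.14].

### API

Orientations are given as [roll, pitch, yaw] about the fixed x, y, z axes, in that order (R = Rz(yaw) Ry(pitch) Rx(roll)).
In Python, from cell import * gives the robot as it stands.
- The arm moves only by the tool step_arm, never from a script. Its argument "commands" is a list of rows, each a list of 7 numbers: the opening, from 0 (shut) to 1 (fully open), then the shift along the world's x, y, z in cm, then the turn, a rotation vector about the world's x, y, z in rad. A call has 1 to 5 rows; each row is the pose to reach, as a shift and turn from the pose commanded when the call began; what a row does not reach only later rows make up. A row lasts 1/12 s, in which the tool goes at most 41.7 mm and 7.16 degrees, less where a joint would pass 70% of its speed; a pose out of reach is approached as far as the arm can. A call with a gripper value outside its range is refused whole. The fingers move at their own pace and stop on an object; "grip_force" is the grip in N (left out, the last holds). Time passes only in rows, so rows that repeat a pose let the fingers close. It gives the time, the measured TCP pose, the force, the opening and the grip force at its end, in the units of the state.
- observe(): the state, without advancing time (a new reading comes with each control period).
- read_camera(name): name is "scene" or "side" or "wrist"; returns the picture (400x640x3 uint8, red, green, blue); there is no depth.
- camera_model(name): a dict with "vfov" (degrees; the focal length in pixels is half the picture's height over the tangent of half this angle, whatever the lens; pixels are square), "cx", "cy" (the principal point, pixels), "world_to_cam" (4x4, takes a point from world to camera coordinates). Camera axes: x right, y up, looking along -z (the intrinsics and any distortion apply to the point x, -y, -z); pixel columns grow to the right and rows downward; lengths in m; the calibration is good to about 2 mm. A picture is of the moment at which its call begins: read the wrist's pose just before it. camera_model takes no time and is no camera call; for the wrist camera it gives the pose at the moment of the call.
- hand_in(): hands the job in; it is judged then, once.
The state is a dict: "time": time; "qpos": joint angles; "qvel": joint speeds; "joint_efforts": joint torques, N m; "tool_pos": TCP position; "tool_rot": TCP orientation; "contact_force": force on the tool from outside, world axes, zero at the start; "torque": the same for the moment, N m; "opening": finger opening in m; "grip_force": force on a finger pad.
Only numpy, scipy, OpenCV 4.12 (cv2) and the standard library are available. Lean on these libraries where they do the work, as an engineer would, in place of code of your own. Each camera call takes 0.05 s, during which the arm holds its last target. There are 200 camera calls.

### The job

Take the two hair rollers off their chrome clip rests, lay each in the sloping lane of the warmer that carries its own colour, and slide it lengthwise down under the clear hood until it rests fully home against the back stop. Only when both are home, turn the white inner heat knob clockwise until its red pointer line points at the red dot, without disturbing the black outer timer ring. Leave the toiletries and everything else where they are.

Things in the scene. Friction and masses are not known exactly. Their poses are not given: they have to be found in the camera images.
- warmer: Grey roller warmer fixed to the counter, 200 (x) x 320 (y) mm. Origin: centre of underside; z up. Its +y half is a tray with two lanes along x, high at -x, falling 14 degrees (0.244 rad) to +x. Its -y half is a deck 45 mm high (edge beside the tray at y -28 mm) with the twin control, upright axis at x 0, y -88 mm. A 50 mm high side wall stands at y 150 to 160 mm.
- blue_stop (a point): Blue lane (farther from the knobs; blue patches at its ends): foot of the back stop's face, mid lane. x points down the slope into the stop, y across, z square to the floor. Floor at z 0 from x -162 to 0 mm. Two guide rails 5 mm high, inner faces at y +-16 mm, keep the roller in line (axis at z 20 mm, 2 to 4 mm side play). A roller that is home has its centre at x -45 mm.
- orange_stop (a point): Orange lane (nearer the knobs; orange patches), same frame and sizes, 80 mm to -y of the blue one. A clear hood covers both lanes from x -35 mm to the stop, underside at z 50, top at z 54 mm: lay a roller with its centre at x -115 to -85 mm, then slide it; home, it shows 55 mm outside the hood. Tray not slippery: a roller stays until pushed.
- blue_roller: Blue hard plastic hair roller, a closed cylinder 40 mm in diameter and 90 mm long, about 60 g. Origin: its centre; x along its axis; either end may go first. It starts lying level in one of the two clip rests (axis 45 mm above the counter) and lifts straight out freely.
- orange_roller: Orange hair roller, the same in all else.
- clip_a: Fixed clip rest: white perforated plate 120 (x) x 90 (y) x 8 mm with two chrome V cradles 5 mm thick at x -40 and +40 mm (prong tips 42 mm above the counter, 54 mm apart), in which a roller lies along x. Origin: centre of the plate's underside, on the counter. Either roller may be in it.
- clip_b: Second clip rest, the same.
- heat_knob (a joint): Inner (heat) knob, white. Rad, growing clockwise seen from above, 0 to 2.4; at 0 its pointer points along the warmer's +x, at 1.90 at the red dot. Stays where left (friction 0.04 N m). Disc 58 mm across (top 65 mm above the counter) carrying an upright bar grip along the pointer, 56 mm long, 16 mm wide, 65 to 99 mm above the counter.
- knob_tip (a point): Pointer end of the inner knob's bar grip: 28 mm from the knob's axis, on the bar's top, 99 mm above the counter; its x axis points along the pointer (red line) outward, z up.
- red_dot (a point): Red dot 12 mm across on the deck, 62 mm from the knobs' axis, 45 mm above the counter.
- timer_ring (a joint): Outer (timer) ring, black, concentric with the heat knob, 92 mm in diameter, top 59 mm above the counter. Angle in rad, clockwise from above; at 0 its green tab points along the warmer's +x. It turns at a touch (0.02 N m) and is not driven by the inner knob.
- ring_tab (a point): Top of the ring's upright green tab, 80 mm above the counter: the tab is 9 mm (radial) x 12 mm, from 37 to 46 mm off the knobs' axis, and rises 21 mm above the ring, beside the inner knob's grip.
- hairbrush: Purple hairbrush lying on the counter, 210 x 56 x 35 mm, bystander. Origin: where handle meets head, at the counter; head towards +x.
- comb: Steel comb lying flat, 170 x 34 x 5 mm, bystander. Origin: its middle.
- nail_clipper: Steel nail clipper, 85 x 14 x 18 mm, bystander. Origin: its middle.
- cap_case: Round pink shower cap case, 110 mm across, 36 mm high, bystander. Origin: centre of its underside.
- shampoo: Green shampoo bottle, 60 mm across, 170 mm high, bystander. Origin: centre of its underside.
- cream_jar: Amber cream jar, 64 mm across, 60 mm high, bystander. Origin: centre of its underside.
- tumbler: Blue tumbler, 72 mm across, 90 mm high, bystander. Origin: centre of its underside.
Mind the look-alikes: they are no part of the job. Of the things that look like the blue_roller, the smallest one is meant. What is shaped like the orange_roller but green is not meant.

How it is judged:
By the outcome, as a careful person would: the job done as asked, in the order asked, and still so for the second after the job is handed in, with the robot touching nothing.
It also fails if it takes over 67 s, if anything falls off the work surface, if the arm or the gripper's body presses on something with over 40 N, if the wrist force passes 120 N, or if a joint passes its speed limit or range.

## Working session

There is one attempt and no reset: what is moved stays moved. The work goes in short steps, Python scripts to look and compute and a tool call to move; the robot and the scene stay as the last step left them, time stands still between calls to the robot, and variables do not carry over. Pictures are saved under pics/ and viewed, at most 10 in all, crops included, and the job is handed in when it is done.

Besides the shell and the picture viewer there is one more tool, called after "Call:" in YAML: its name, and indented under it one key for each argument. step_arm: Moves the arm, as the interface text tells. Its arguments: {"type":"object","properties":{"commands":{"type":"array"},"grip_force":{"type":"number"}},"required":["commands"]}

```bash
ls; mkdir -p pics; python3 - <<'E'
from cell import *
import cv2
for n in ("scene","side"):
    im=read_camera(n); cv2.imwrite(f"pics/{n}0.png",im[:,:,::-1])
    m=camera_model(n); print(n,m)
print(camera_model("wrist"))
print(observe())
E
```

```text
pics
scene {'vfov': 43.306208843313925, 'cx': 313.77133137027704, 'cy': 205.90702681852858, 'world_to_cam': array([[-0.55878229,  0.82927687,  0.00788902,  0.25950067],
       [-0.57171028, -0.39208526,  0.72070556,  0.23029835],
       [ 0.60075762,  0.39820727,  0.69319641, -1.87866974],
       [ 0.        ,  0.        ,  0.        ,  1.        ]])}
side {'vfov': 42.78036115875419, 'cx': 314.411768263599, 'cy': 202.01741035563623, 'world_to_cam': array([[-0.82528864, -0.56470108, -0.00336841,  0.40971031],
       [ 0.30694362, -0.45357697,  0.83669203, -0.22775302],
       [-0.47400873,  0.68947851,  0.54766332, -1.21765608],
       [ 0.        ,  0.        ,  0.        ,  1.        ]])}
{'vfov': 70.66050493829142, 'cx': 320.9378127625586, 'cy': 201.99086759914908, 'world_to_cam': array([[ 0.26243827, -0.96494493, -0.00272859, -0.5246912 ],
       [ 0.92618106,  0.25268702, -0.27988913,  0.03516068],
       [ 0.27076707,  0.07092645,  0.96002845, -0.39132202],
       [ 0.        ,  0.        ,  0.        ,  1.        ]])}
{'time': 0.1, 'qpos': array([-1.45097466e+00,  3.42611504e-01,  1.52491397e+00, -4.02364926e-06,
        1.27540245e+00, -1.45996494e-01]), 'qvel': array([-0.0003512 , -0.00127894, -0.00363862, -0.00011308,  0.00114163,
       -0.00100513]), 'joint_efforts': array([ 1.85605873e-03, -4.32003736e+01, -2.44696552e+01,  7.19701289e-02,
        5.26245323e-02, -3.89645811e-05]), 'tool_pos': array([ 0.1378953 , -0.50619261,  0.22613865]), 'tool_rot': array([-3.14027103e+00, -1.90445305e-04,  2.65819212e-01]), 'contact_force': array([-0.16253546, -0.60265247,  0.09629263]), 'torque': array([ 0.00409552,  0.00255335, -0.03483932]), 'grip_force': 0.0, 'opening': 0.09174559914580332}
```

View pics/scene0.png

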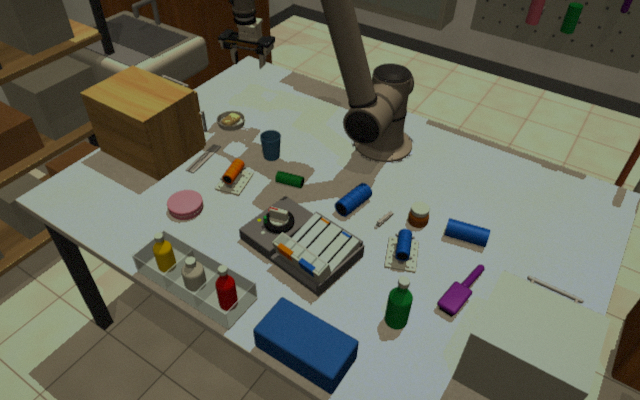

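View pics/side0.png

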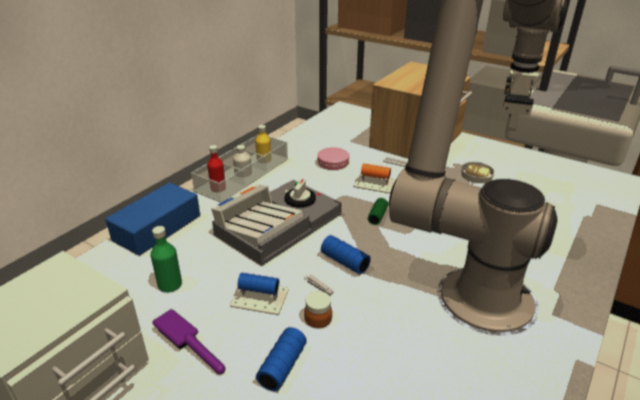

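```bash
cat > h.py <<'E'
from cell import *
import cv2, numpy as np
def K(m):
    f=200/np.tan(np.radians(m["vfov"])/2); return f,m["cx"],m["cy"]
def proj(m,P):
    f,cx,cy=K(m); p=m["world_to_cam"]@np.append(P,1); return np.array([cx+f*p[0]/-p[2], cy-f*p[1]/-p[2]])
def ray(m,uv):
    f,cx,cy=K(m); R=m["world_to_cam"][:3,:3]; t=m["world_to_cam"][:3,3]
    d=R.T@np.array([(uv[0]-cx)/f,-(uv[1]-cy)/f,-1]); return -R.T@t,d/np.linalg.norm(d)
def onz(m,uv,z):
    o,d=ray(m,uv); return o+d*(z-o[2])/d[2]
def tri(rs):
    A=sum(np.eye(3)-np.outer(d,d) for o,d in rs); b=sum((np.eye(3)-np.outer(d,d))@o for o,d in rs)
    return np.linalg.solve(A,b)
E
python3 - <<'E'
import cv2,numpy as np
a=cv2.imread("pics/scene0.png"); b=cv2.imread("pics/side0.png")
g=lambda i:np.clip(255*(i/255.)**0.7,0,255).astype(np.uint8)
A=cv2.resize(g(a[192:292,230:370]),None,fx=4,fy=4,interpolation=cv2.INTER_CUBIC)   # 560x400
B=cv2.resize(g(b[170:270,205:345]),None,fx=4,fy=4,interpolation=cv2.INTER_CUBIC)
o=np.hstack([A,B]); o=cv2.resize(o,None,fx=800/1120,fy=800/1120)
C=np.hstack([cv2.resize(g(a[150:200,205:265]),(266,222)),cv2.resize(g(a[222:280,375:435]),(266,257))[:222],cv2.resize(g(b[262:320,225:295]),(268,222))])
cv2.imwrite("pics/crop1.png",np.vstack([o,C]))
print(np.vstack([o,C]).shape)
E
```

```text
(508, 800, 3)
```

View pics/crop1.png

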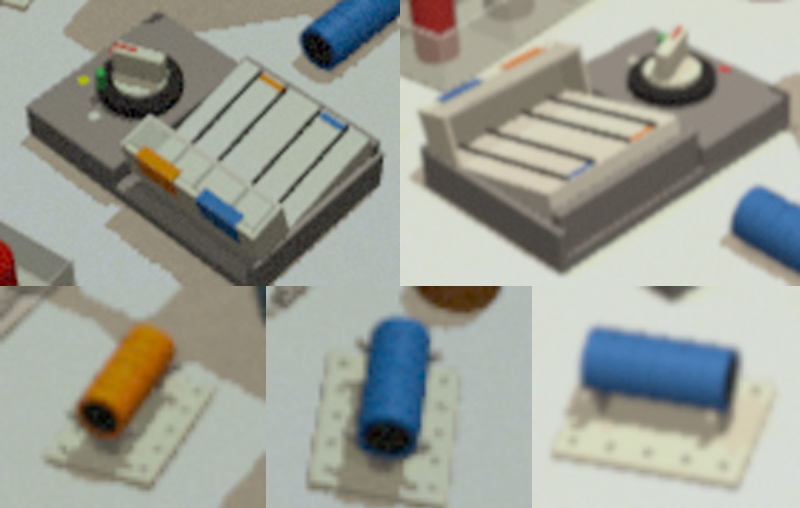

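```bash
cat > seg.py <<'E'
from h import *
def blobs(im,box,minA=4):
    x0,y0,x1,y1=box; hsv=cv2.cvtColor(im[y0:y1,x0:x1],cv2.COLOR_RGB2HSV)
    R={"orange":((6,140,90),(20,255,255)),"blue":((100,130,60),(118,255,255)),"green":((50,110,40),(85,255,255)),"yellow":((24,120,90),(34,255,255)),"red":((0,110,80),(4,255,255)),"red2":((172,110,80),(180,255,255))}
    for c,(l,h) in R.items():
        n,lab,st,ce=cv2.connectedComponentsWithStats(cv2.inRange(hsv,l,h))
        for i in range(1,n):
            if st[i,4]>=minA: print(c,st[i,4],np.round(ce[i]+[x0,y0],1),st[i,:4]+[x0,y0,0,0])
E
python3 - <<'E'
from seg import *
for n,bx in (("scene",[(215,150,265,200),(230,190,370,295),(380,220,430,275)]),("side",[(350,150,400,195),(205,170,345,262),(225,262,295,320)])):
    im=cv2.imread(f"pics/{n}0.png")[:,:,::-1].copy()
    for b in bx: print(n,b); blobs(im,b)
E
```

```text
scene (215, 150, 265, 200)
orange 223 [234.2 168.2] [224 158  21  22]
scene (230, 190, 370, 295)
orange 18 [324.6 220.4] [321 218   8   6]
orange 87 [284.7 249. ] [277 243  16  13]
blue 363 [353.5 198.2] [337 190  33  21]
blue 15 [345.8 234. ] [342 232   9   5]
blue 85 [306.4 264.6] [299 259  16  13]
green 20 [265. 219.] [264 216   3   7]
yellow 11 [258.5 219.6] [257 218   4   4]
red 39 [231.4 281.8] [230 276   5  13]
scene (380, 220, 430, 275)
blue 301 [404.1 241.3] [396 229  16  26]
side (350, 150, 400, 195)
orange 18 [391.4 150.6] [386 150  11   3]
orange 307 [375.2 171. ] [362 164  28  15]
side (205, 170, 345, 262)
orange 22 [247.5 190. ] [242 187  12   7]
blue 7 [224.  201.7] [221 200   7   4]
blue 409 [334.2 247.9] [322 236  23  26]
red 160 [216.4 175. ] [209 170  15  13]
red 8 [318.2 193.8] [317 193   4   3]
side (225, 262, 295, 320)
blue 556 [257.2 283. ] [238 274  40  20]
```

```bash
python3 - <<'E'
from h import *
s=camera_model("scene"); d=camera_model("side")
np.set_printoptions(precision=4,suppress=True)
for n,a,b in [("o_hi",(324.6,220.4),(289.7,216.2)),("b_hi",(345.8,234),(268,230.2)),("o_roll",(234.2,168.2),(375.2,171)),("b_roll",(404.1,241.8),(257.2,283)),("tab",(265,217),(296.7,184.5)),("redtip",(273.5,208.5),(302.5,181)) ]:
    P=tri([ray(s,a),ray(d,b)]); print(n,P,proj(s,P)-a,proj(d,P)-b)
c=lambda u,v:(230+u/2.857,192+v/2.857); e=lambda u,v:(205+(u-400)/2.857,170+v/2.857)
for n,m,p,z in [("yellow",s,(258.5,219.6),.045),("white dot",s,c(95,115),.045),("reddot",d,(318.2,193.8),.045),
 ("deckL",s,c(28,108),.045),("deckTop",s,c(155,15),.045),("side deckR",d,e(788,96),.045),("side deckTop",d,e(655,30),.045),("ringside",d,e(670,78),.055),("ringscene",s,c(141,88),.055)]:
    print(n,onz(m,p,z))
E
```

```text
o_hi [0.5229 0.0774 0.0775] [0.1071 0.2048] [ 0.1627 -0.1942]
b_hi [0.5332 0.157  0.0757] [0.2102 0.3679] [ 0.313 -0.351]
o_roll [ 0.4722 -0.3135  0.0525] [0.5843 1.4677] [ 0.9297 -1.3665]
b_roll [0.4461 0.3044 0.0514] [0.8212 1.2022] [ 1.259 -1.302]
tab [ 0.6093 -0.0756  0.073 ] [0.4683 0.9853] [ 0.6644 -0.8593]
redtip [ 0.5824 -0.0648  0.0965] [0.003  0.0065] [ 0.0044 -0.0057]
yellow [ 0.6056 -0.1072  0.045 ]
white dot [ 0.6389 -0.0629  0.045 ]
reddot [ 0.5511 -0.1002  0.045 ]
deckL [ 0.6703 -0.1264  0.045 ]
deckTop [ 0.4814 -0.1019  0.045 ]
side deckR [ 0.4672 -0.0929  0.045 ]
side deckTop [ 0.6562 -0.1227  0.045 ]
ringside [ 0.5767 -0.0407  0.055 ]
ringscene [ 0.5884 -0.0409  0.055 ]
```

```bash
python3 - <<'E'
from h import *
s=camera_model("scene"); d=camera_model("side")
np.set_printoptions(precision=3,suppress=True)
for n,p,z in [("boxfront",(155,173),0),("boxright",(205,145),0),("boxtopright",(200,100),.2),("boxTL",(85,100),.2),("tumbler",(271,158),0),("shampoo",(398,325),0),("cap",(186,207),.036),("jar",(418,222),0),("greenroll",(290,180),.02),("bigblue",(353,198),.025)]: print(n,onz(s,p,z))
for n,m,box,z in [("o",s,(215,150,265,200),.055),("b",s,(380,220,430,275),.055),("o",d,(355,155,400,195),.055),("b",d,(225,262,295,320),.055)]:
    im=cv2.imread("pics/scene0.png" if m is s else "pics/side0.png")
    x0,y0,x1,y1=box; hsv=cv2.cvtColor(im[y0:y1,x0:x1],cv2.COLOR_BGR2HSV)
    l,h=((6,140,70),(20,255,255)) if n=="o" else ((100,130,50),(118,255,255))
    ys,xs=np.nonzero(cv2.inRange(hsv,l,h)); W=np.array([onz(m,(x+x0,y+y0),z)[:2] for x,y in zip(xs,ys)])
    (c,sz,a)=cv2.minAreaRect((W*1000).astype(np.float32)); print(n,c,sz,a)
E
```

```text
boxfront [ 0.597 -0.575  0.   ]
boxright [ 0.38  -0.543  0.   ]
boxtopright [ 0.383 -0.525  0.2  ]
boxTL [ 0.605 -0.846  0.2  ]
tumbler [ 0.303 -0.294  0.   ]
shampoo [0.67  0.404 0.   ]
cap [ 0.684 -0.335  0.036]
jar [0.297 0.283 0.   ]
greenroll [ 0.381 -0.153  0.02 ]
bigblue [0.342 0.07  0.025]
o (477.85589599609375, -314.17596435546875) (126.5986328125, 44.808021545410156) 17.160167694091797
b (446.6410217285156, 300.755859375) (103.22586059570312, 37.64846420288086) 21.253007888793945
o (469.36431884765625, -300.58123779296875) (93.03831481933594, 72.55363464355469) 16.67284393310547
b (442.59356689453125, 311.82177734375) (96.99092102050781, 51.12296676635742) 23.136146545410156
```

Call:
step_arm:
  commands:
    - [1,3.5,2.1,0,0,0,0]
    - [1,7,4.2,0,0,0,0]
    - [1,10.5,6.2,0,0,0,0]
    - [1,14,8.3,0,0,0,0]
    - [1,17.5,10.4,0,0,0,0]

```text
time: 0.52
tool_pos: [0.3141, -0.4013, 0.2265]
tool_rot: [-3.141, 0.0, 0.265]
contact_force: [0.9, -0.7, -1.3]
opening: 0.092
grip_force: 0.0
```

Call:
step_arm:
  commands:
    - [1,3.5,2.1,0,0,0,0]
    - [1,7,4.2,0,0,0,0]
    - [1,10.5,6.2,0,0,0,0]
    - [1,14,8.3,0,0,0,0]
    - [1,14,8.3,0,0,0,0]

```text
time: 0.93
tool_pos: [0.4578, -0.3153, 0.2262]
tool_rot: [-3.14, -0.002, 0.272]
contact_force: [-1.0, 0.5, -0.5]
opening: 0.0922
grip_force: 0.0
```

```bash
cat > w.py <<'E'
from h import *
import sys
def wrist(name):
    o=observe(); m=camera_model("wrist"); im=read_camera("wrist"); cv2.imwrite(f"pics/{name}.png",im[:,:,::-1]); np.save(f"pics/{name}.npy",dict(m),allow_pickle=True)
    print(o["time"],o["tool_pos"].round(4),o["tool_rot"].round(3),o["opening"],o["contact_force"].round(1)); return im,m
def rect(im,m,col,z,near=None):
    l,h=((6,140,50),(20,255,255)) if col=="o" else ((100,130,40),(118,255,255))
    mk=cv2.inRange(cv2.cvtColor(im,cv2.COLOR_RGB2HSV),l,h)
    cs,_=cv2.findContours(mk,cv2.RETR_EXTERNAL,cv2.CHAIN_APPROX_NONE)
    for c in cs:
        if cv2.contourArea(c)<60: continue
        W=np.array([onz(m,p[0],z)[:2]*1000 for p in c],np.float32); r=cv2.minAreaRect(W)
        print(col,cv2.contourArea(c),np.round(r[0],1),np.round(r[1],1),round(r[2],1),"px",cv2.boundingRect(c))
E
python3 - <<'E'
from w import *
im,m=wrist("w1"); rect(im,m,"o",.045)
E
```

```text
0.9333 [ 0.4578 -0.3153  0.2262] [-3.14e+00 -2.00e-03  2.72e-01] 0.09217144555285915 [-1.   0.5 -0.5]
o 2216.0 [ 473.4 -316.8] [93.3 37.5] 14.9 px (310, 133, 32, 77)
```

View pics/w1.png

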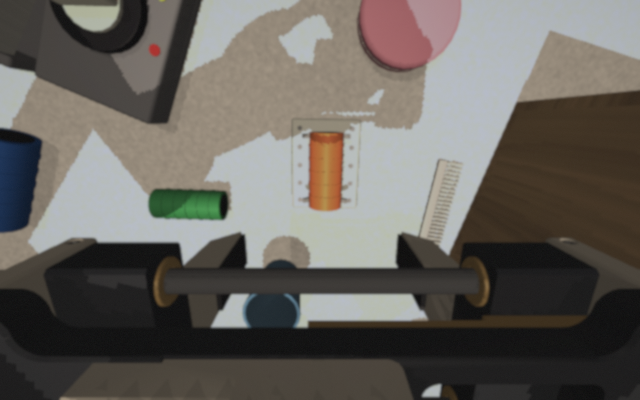

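Call:
step_arm:
  commands:
    - [1,-0.4,-0.6,-4,0,0,0]
    - [1,-0.4,-0.6,-8,0,0,0]
    - [1,-0.4,-0.6,-12,0,0,0]
    - [1,-0.4,-0.6,-16,0,0,0]
    - [1,-0.4,-0.6,-19.2,0,0,0]
  grip_force: 12

```text
time: 1.4
tool_pos: [0.4467, -0.3255, 0.032]
tool_rot: [-3.139, 0.002, 0.265]
contact_force: [-0.2, 0.8, -0.7]
opening: 0.0918
grip_force: 0.0
```

Call:
step_arm:
  commands:
    - [0.6,0,0,0,0,0,0]
    - [0.3,0,0,0,0,0,0]
    - [0.3,0,0,0,0,0,0]
    - [0.3,0,0,0,0,0,0]
    - [0.3,0,0,0,0,0,0]
  grip_force: 12

```text
time: 1.82
tool_pos: [0.4499, -0.3267, 0.0371]
tool_rot: [3.138, -0.002, 0.266]
contact_force: [1.5, 2.6, 0.1]
opening: 0.0632
grip_force: 1.1
```

Call:
step_arm:
  commands:
    - [0.3,0,0,0,0,0,0]
    - [0.3,0,0,0,0,0,0]
    - [0.3,0,0,0,0,0,0]
    - [0.3,0,0,0,0,0,0]
  grip_force: 12

```text
time: 2.15
tool_pos: [0.4507, -0.3233, 0.036]
tool_rot: [-3.14, -0.004, 0.265]
contact_force: [6.9, 12.3, 3.0]
opening: 0.0398
grip_force: 14.7
```

```bash
python3 - <<'E'
from w import *
for i in range(2):
    o=observe(); print(o["tool_pos"].round(4),o["opening"],o["grip_force"],o["contact_force"]); im=read_camera("side")
im,m=wrist("w2")
a=im[150:400,200:440][:,:,::-1]
b=read_camera("side")[130:210,320:440][:,:,::-1]
cv2.imwrite("pics/c2.png",np.hstack([cv2.resize(a,(384,400)),cv2.resize(b,(400,400))]))
E
```

```text
[ 0.4507 -0.3233  0.036 ] 0.03979289959800089 14.676537662744522 [ 6.89212193 12.30012862  2.95572245]
[ 0.4507 -0.3233  0.036 ] 0.03943096731788641 14.895803723484278 [ 7.93196013 11.22201485  2.62310794]
2.25 [ 0.4507 -0.3233  0.036 ] [-3.14  -0.004  0.265] 0.03993569514153689 [ 7.1 10.9  3.1]
```

View pics/c2.png

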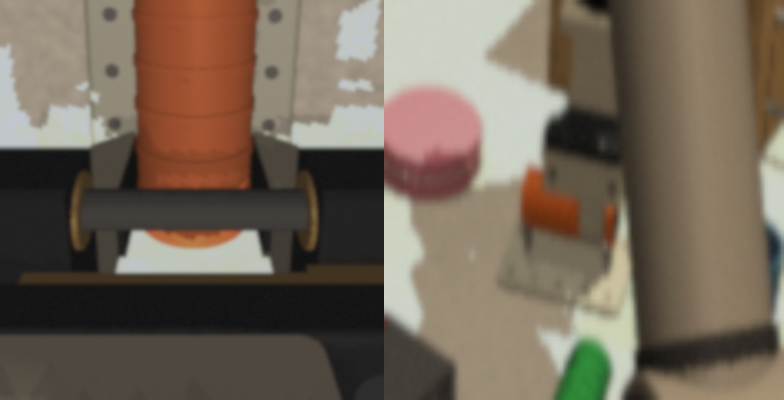

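Call:
step_arm:
  commands:
    - [0.3,0,0,2,0,0,0]
    - [0.3,0,0,5,0,0,0]
    - [0.3,0,0,9,0,0,0]
    - [0.3,0,2,12,0,0,0]
    - [0.3,0,5,15,0,0,0]

```text
time: 2.77
tool_pos: [0.4492, -0.2777, 0.1871]
tool_rot: [3.138, -0.002, 0.263]
contact_force: [0.9, -0.1, -0.7]
opening: 0.0398
grip_force: 12.0
```

Call:
step_arm:
  commands:
    - [0.3,-0.5,3,2.8,0,0,0]
    - [0.3,-1,6,5.6,0,0,0]
    - [0.3,-1.5,9,8.4,0,0,0]
    - [0.3,-2,12,11,0,0,0]
    - [0.3,-3,15,13,0,0,0]

```text
time: 3.18
tool_pos: [0.4189, -0.1249, 0.3174]
tool_rot: [3.138, -0.003, 0.266]
contact_force: [0.1, 0.4, -0.4]
opening: 0.0401
grip_force: 12.0
```

Call:
step_arm:
  commands:
    - [0.3,0,0,0,0,0,0]
    - [0.3,0,0,0,0,0,0]
    - [0.3,0,0,0,0,0,0]

```text
time: 3.43
tool_pos: [0.4188, -0.1262, 0.3144]
tool_rot: [3.14, -0.0, 0.266]
contact_force: [0.0, -0.3, -1.2]
opening: 0.04
grip_force: 12.0
```

```bash
python3 - <<'E'
from w import *
im,m=wrist("w3")
import seg; seg.blobs(im,(0,0,640,400),8)
E
```

```text
3.4333 [ 0.4188 -0.1262  0.3144] [ 3.14  -0.     0.266] 0.0400266215831596 [ 0.  -0.3 -1.2]
orange 88 [183.7  52.9] [173  47  23  12]
orange 9858 [321.4 196.8] [284 129  76 139]
orange 111 [ 66.6 182.5] [ 61 168  10  26]
orange 413 [321.4 297.7] [295 294  55  10]
blue 89 [119.9  24. ] [109  18  23  13]
blue 2216 [22.1 67.2] [ 0 30 50 74]
blue 2520 [184.7 179.2] [159 137  53  81]
green 78 [320.4  15.8] [316  10   9  13]
red 93 [305.1  29.6] [294  28  23   5]
red 62 [328.6  74.9] [325  71   8   9]
```

View pics/w3.png

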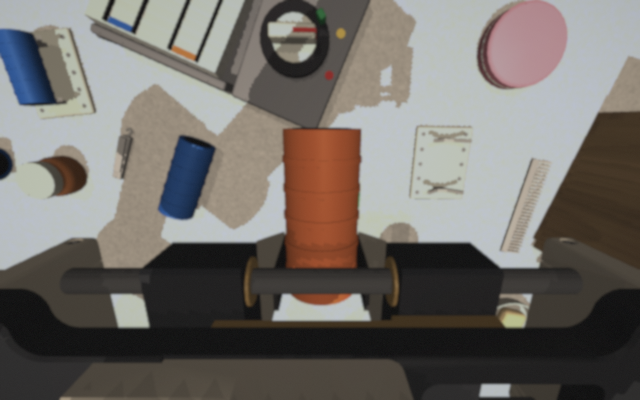

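```bash
python3 - <<'E'
from h import *
np.set_printoptions(precision=4,suppress=True)
s=camera_model("scene"); d=camera_model("side"); m=np.load("pics/w3.npy",allow_pickle=True).item()
for n,a,b,c in [("o_hi",(324.6,220.4),(289.7,216.2),(183.7,52.9)),("b_hi",(345.8,234),(268,230.2),(119.9,24)),("tab",(265,217),(296.7,184.5),(320.4,14)),("redline",(273.5,208.5),(302.5,181),(305.1,29.6)) ]:
    P=tri([ray(s,a),ray(d,b),ray(m,c)]); print(n,P,proj(s,P)-a,proj(d,P)-b,proj(m,P)-c)
print("reddot",onz(m,(328.6,74.9),.045), onz(d,(318.2,193.8),.045))
print("ring",onz(m,(295,38),.059)); print("reddot frm w1",onz(np.load("pics/w1.npy",allow_pickle=True).item(),(154.5,50),.045))
im=cv2.imread("pics/w3.png")
# deck near corner and tray corners
for n,p,z in [("deckcorner(319,128)",(319,128),.045),("traynear left",(90,18),.08),("edge a",(232,91),.045)]: print(n,onz(m,p,z))
# ring ellipse
hsv=cv2.cvtColor(im,cv2.COLOR_BGR2HSV)
mk=cv2.inRange(im,(0,0,0),(38,38,38))[0:90,250:340]
cs,_=cv2.findContours(mk,cv2.RETR_EXTERNAL,cv2.CHAIN_APPROX_NONE); c=max(cs,key=cv2.contourArea); e=cv2.fitEllipse(c); print(e, onz(m,(e[0][0]+250,e[0][1]),.055))
cv2.imwrite("pics/k3.png",cv2.resize(im[0:140,80:360],None,fx=2.85,fy=2.85,interpolation=cv2.INTER_CUBIC))
E
```

```text
o_hi [0.5235 0.0791 0.0791] [0.4793 0.169 ] [-0.4043 -0.4685] [1.331  1.1405]
b_hi [0.5343 0.1589 0.078 ] [0.6037 0.3381] [-0.5325 -0.8527] [1.9834 2.0686]
tab [ 0.6104 -0.0744  0.0743] [0.5269 1.0822] [ 0.1029 -1.1548] [0.3152 1.8685]
redline [ 0.5834 -0.0634  0.0978] [0.1416 0.0923] [-0.5719 -0.2752] [0.5863 1.7779]
reddot [ 0.5527 -0.1015  0.045 ] [ 0.5511 -0.1002  0.045 ]
ring [ 0.5818 -0.0474  0.059 ]
reddot frm w1 [ 0.5526 -0.1017  0.045 ]
deckcorner(319,128) [ 0.4799 -0.1073  0.045 ]
traynear left [0.5327 0.1956 0.08  ]
edge a [0.4965 0.0248 0.045 ]
((46.04840087890625, 41.042842864990234), (57.056400299072266, 67.02836608886719), 1.4199016094207764) [ 0.5796 -0.049   0.055 ]
```

View pics/k3.png

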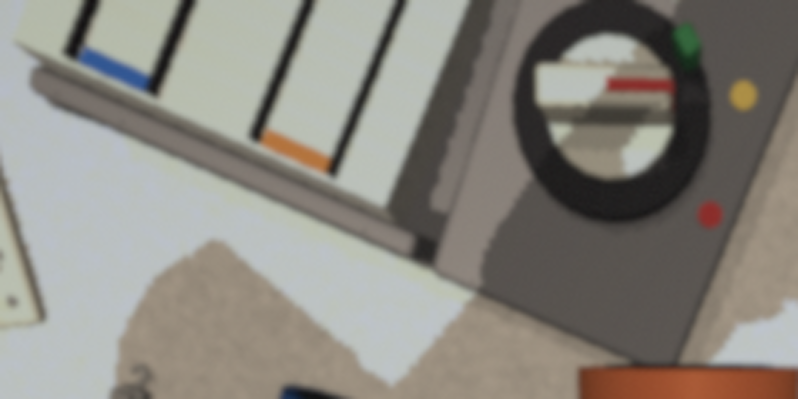

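```bash
cat > wm.py <<'E'
from h import *
yaw=-0.129; O=np.array([.5913,.0403,0]); cs,sn=np.cos(yaw),np.sin(yaw)
X=np.array([cs,sn,0]);Y=np.array([-sn,cs,0])
D=np.cos(.244)*X-np.array([0,0,np.sin(.244)]); N=np.sin(.244)*X+np.array([0,0,np.cos(.244)])
SX,SZ,YO=.080,.040,.030
def lane(l,x,y,z):  # l 0 orange 1 blue
    return O+X*SX+Y*(YO+.08*l)+np.array([0,0,SZ])+D*x+Y*y+N*z
E
python3 - <<'E'
from wm import *
d=camera_model("side"); s=camera_model("scene")
for l,y,p in [(1,.0175,(462,147)),(1,-.0175,(492,131)),(0,.0175,(522,112)),(0,-.0175,(553,95))]:
    a=np.array([205+(p[0]-400)/2.857,170+p[1]/2.857]); q=proj(d,lane(l,0,y,.003)); q2=proj(d,lane(l,-.005,y,.003)); print(l,a.round(1),q.round(1),q2.round(1))
for l,y,p in [(1,.0175,(600,177)),(1,-.0175,(562,166)),(0,.0175,(645,140)),(0,-.0175,(690,117))]:
  pass
im=cv2.imread("pics/side0.png"); 
crop=cv2.resize(im[170:270,205:345],None,fx=5.7,fy=5.7,interpolation=cv2.INTER_CUBIC)
crop=np.clip(255*(crop/255.)**.7,0,255).astype(np.uint8)
for l in (0,1):
  for x,c in ((0,(0,0,255)),(-.162,(0,200,0))):
    for y in (-.0175,.0175):
      q=(proj(d,lane(l,x,y,.003))-[205,170]+.5)*5.7; cv2.circle(crop,tuple(int(v) for v in q),4,c,1)
cv2.imwrite("pics/m1.png",crop)
E
```

```text
1 [226.7 221.5] [225.4 220.7] [226.5 221. ]
1 [237.2 215.9] [235.  215.3] [236.1 215.6]
0 [247.7 209.2] [247.  208.6] [248.1 208.9]
0 [258.6 203.3] [256.  203.6] [257.1 203.8]
```

View pics/m1.png

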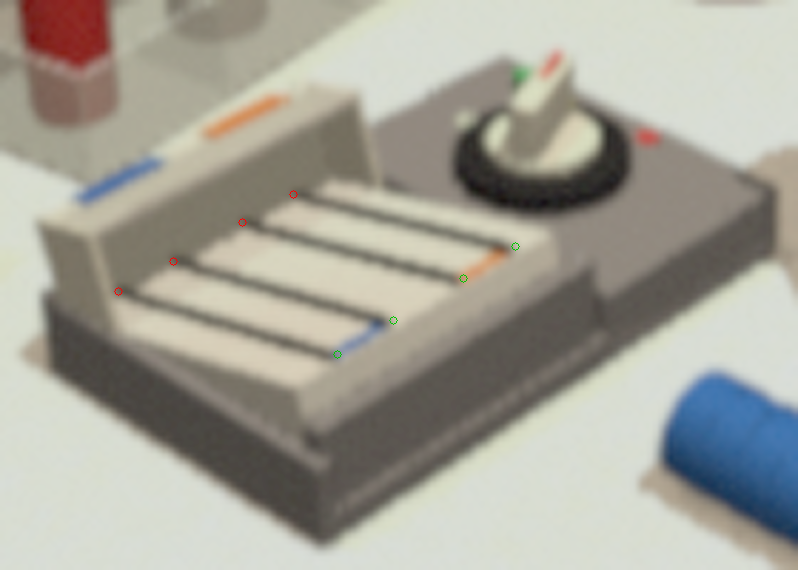

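```bash
sed -i 's/SX,SZ,YO=.080/SX,SZ,YO=.078/' wm.py; cat >> wm.py <<'E'
from scipy.spatial.transform import Rotation as R
RL=R.from_matrix(np.c_[D,np.cross(-N,D),-N])
def R0(y,): return R.from_euler("xyz",[np.pi,0,y])
E
python3 - <<'E'
from wm import *
np.set_printoptions(precision=3,suppress=True)
c=np.array([.419,-.126,.315]); o=observe(); print(o["tool_pos"],o["tool_rot"])
print("rotvec",(RL*R0(.266).inv()).as_rotvec())
for x,z in [(-.1285,.08),(-.1285,.03),(-.1285,.010),(-.068,.010)]:
    p=lane(0,x,0,z); print(x,z,p,(p-c)*100)
print("D",D,"N",N,"Y",Y)
print("hi lane z",lane(0,-.162,0,0))
E
```

```text
[ 0.419 -0.127  0.314] [3.141 0.001 0.265]
rotvec [-0.017  0.245 -0.393]
-0.1285 0.08 [0.568 0.074 0.149] [ 14.902  19.957 -16.633]
-0.1285 0.03 [0.556 0.075 0.1  ] [ 13.704  20.113 -21.484]
-0.1285 0.01 [0.551 0.076 0.081] [ 13.225  20.175 -23.425]
-0.068 0.01 [0.609 0.068 0.066] [ 19.047  19.419 -24.887]
D [ 0.962 -0.125 -0.242] N [ 0.24  -0.031  0.97 ] Y [0.129 0.992 0.   ]
hi lane z [0.517 0.08  0.079]
```

Call:
step_arm:
  commands:
    - [0.3,2,2.6,-2,-0.003,0.049,-0.079]
    - [0.3,4,5.2,-4,-0.007,0.098,-0.157]
    - [0.3,6,7.8,-6,-0.01,0.147,-0.236]
    - [0.3,8,10.4,-8,-0.014,0.196,-0.314]
    - [0.3,9.5,12.8,-10.4,-0.017,0.245,-0.393]

```text
time: 3.9
tool_pos: [0.5154, 0.0025, 0.2083]
tool_rot: [3.14, 0.247, -0.134]
contact_force: [0.1, 0.8, 0.2]
opening: 0.0397
grip_force: 12.0
```

Call:
step_arm:
  commands:
    - [0.3,1.8,2.4,-2,0,0,0]
    - [0.3,3.6,4.8,-4,0,0,0]
    - [0.3,5.4,7.2,-6.2,0,0,0]
    - [0.3,5.4,7.2,-6.2,0,0,0]
    - [0.3,5.4,7.2,-6.2,0,0,0]

```text
time: 4.32
tool_pos: [0.5673, 0.0739, 0.1446]
tool_rot: [3.14, 0.25, -0.129]
contact_force: [0.5, 0.6, 0.5]
opening: 0.04
grip_force: 12.0
```

```bash
python3 - <<'E'
from wm import *
import cv2
from seg import blobs
o=observe(); print(o["tool_pos"],R.from_euler("xyz",o["tool_rot"]).as_matrix().round(3).tolist(),RL.as_matrix().round(3).tolist(),o["contact_force"])
im=read_camera("side"); a=im[150:270,205:355][:,:,::-1]
im2=read_camera("scene"); b=im2[170:290,230:380][:,:,::-1]
d=np.clip(255*(np.hstack([a,b])/255.)**.7,0,255).astype(np.uint8)
cv2.imwrite("pics/p1.png",cv2.resize(d,None,fx=2.66,fy=2.66,interpolation=cv2.INTER_CUBIC))
E
```

```text
[0.56731032 0.07393211 0.14458998] [[0.961, -0.128, -0.246], [-0.124, -0.992, 0.03], [-0.248, 0.001, -0.969]] [[0.962, -0.129, -0.24], [-0.125, -0.992, 0.031], [-0.242, 0.0, -0.97]] [0.47227265 0.57321089 0.45140296]
```

View pics/p1.png

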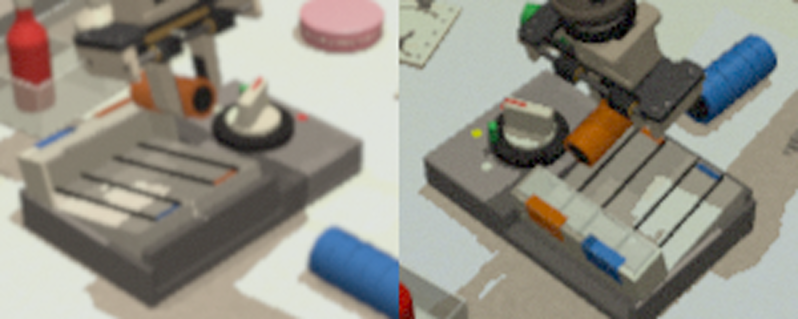

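Call:
step_arm:
  commands:
    - [0.3,-0.6,0.1,-2.4,0,0,0]
    - [0.3,-1.0,0.1,-3.9,0,0,0]
    - [0.3,-1.2,0.2,-4.9,0,0,0]
    - [0.3,-1.3,0.2,-5.3,0,0,0]
    - [0.3,-1.4,0.2,-5.8,0,0,0]

```text
time: 4.83
tool_pos: [0.5544, 0.0751, 0.091]
tool_rot: [3.141, 0.242, -0.13]
contact_force: [0.5, -1.0, 0.1]
opening: 0.0394
grip_force: 12.0
```

Call:
step_arm:
  commands:
    - [0.3,-0.05,0,-0.2,0,0,0]
    - [0.3,-0.1,0,-0.4,0,0,0]
    - [0.3,-0.15,0,-0.6,0,0,0]

```text
time: 5.08
tool_pos: [0.553, 0.0758, 0.0848]
tool_rot: [3.141, 0.242, -0.129]
contact_force: [0.3, 0.3, -0.7]
opening: 0.0397
grip_force: 12.0
```

Call:
step_arm:
  commands:
    - [0.3,-0.05,0,-0.2,0,0,0]
    - [0.3,-0.1,0,-0.4,0,0,0]
    - [0.3,-0.1,0,-0.4,0,0,0]

```text
time: 5.33
tool_pos: [0.552, 0.0757, 0.0814]
tool_rot: [3.141, 0.242, -0.129]
contact_force: [-0.3, -1.2, 6.1]
opening: 0.0394
grip_force: 12.0
```

Call:
step_arm:
  commands:
    - [0.3,-0.05,0,-0.2,0,0,0]
    - [0.3,-0.05,0,-0.2,0,0,0]

```text
time: 5.5
tool_pos: [0.5521, 0.0758, 0.0804]
tool_rot: [3.141, 0.24, -0.129]
contact_force: [-1.1, -1.2, 10.5]
opening: 0.0395
grip_force: 12.0
```

Call:
step_arm:
  commands:
    - [0.54,0.05,0,0.2,0,0,0]
    - [0.54,0.05,0,0.2,0,0,0]
    - [0.54,0.05,0,0.2,0,0,0]

```text
time: 5.75
tool_pos: [0.5515, 0.076, 0.0802]
tool_rot: [3.141, 0.244, -0.129]
contact_force: [0.5, 0.4, 0.7]
opening: 0.0491
grip_force: 0.0
```

```bash
python3 - <<'E'
from w import *
im,m=wrist("w4"); 
for i in range(1): read_camera("side")
s=read_camera("side")[170:270,205:345][:,:,::-1]; t=read_camera("scene")[190:290,230:370][:,:,::-1]
d=np.hstack([cv2.resize(im[100:330,170:470][:,:,::-1],(400,307)),cv2.resize(s,(400,307),interpolation=cv2.INTER_CUBIC)])
cv2.imwrite("pics/p2.png",np.clip(255*(d/255.)**.7,0,255).astype(np.uint8))
E
```

```text
5.75 [0.5515 0.076  0.0802] [ 3.141  0.244 -0.129] 0.04906997254203173 [0.5 0.4 0.7]
```

View pics/p2.png

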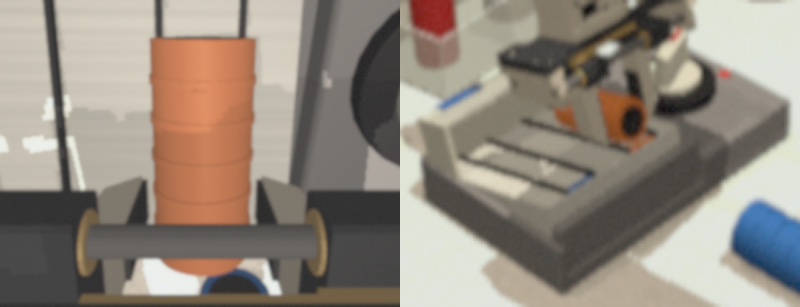

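Call:
step_arm:
  commands:
    - [0.35,0,0,0,0,0,0]
    - [0.35,0,0,0,0,0,0]
    - [0.35,0,0,0,0,0,0]
  grip_force: 8

```text
time: 6.2
tool_pos: [0.5514, 0.0759, 0.0801]
tool_rot: [3.141, 0.244, -0.129]
contact_force: [0.3, 0.6, -0.2]
opening: 0.04
grip_force: 8.0
```

Call:
step_arm:
  commands:
    - [0.35,1,-0.1,-0.2,0,0,0]
    - [0.35,2,-0.2,-0.5,0,0,0]
    - [0.35,3,-0.4,-0.7,0,0,0]
    - [0.35,4,-0.5,-1,0,0,0]
    - [0.35,4.8,-0.6,-1.2,0,0,0]

```text
time: 6.62
tool_pos: [0.5999, 0.0698, 0.0678]
tool_rot: [3.141, 0.244, -0.129]
contact_force: [-0.2, -0.1, 0.9]
opening: 0.0395
grip_force: 8.0
```

Call:
step_arm:
  commands:
    - [0.35,0.3,0,-0.1,0,0,0]
    - [0.35,0.5,-0.1,-0.1,0,0,0]
    - [0.35,0.7,-0.1,-0.2,0,0,0]
    - [0.35,0.7,-0.1,-0.2,0,0,0]

```text
time: 6.95
tool_pos: [0.6065, 0.0688, 0.0662]
tool_rot: [3.141, 0.244, -0.129]
contact_force: [0.3, 0.7, 0.7]
opening: 0.0396
grip_force: 8.0
```

Continue gently until the stop is felt.

Call:
step_arm:
  commands:
    - [0.35,0.2,0,-0.05,0,0,0]
    - [0.35,0.4,-0.05,-0.1,0,0,0]
    - [0.35,0.4,-0.05,-0.1,0,0,0]

```text
time: 7.2
tool_pos: [0.6081, 0.0689, 0.0655]
tool_rot: [3.141, 0.25, -0.129]
contact_force: [-7.8, 0.7, 5.1]
opening: 0.0396
grip_force: 8.0
```

Call:
step_arm:
  commands:
    - [0.35,0.15,0,-0.05,0,0,0]
    - [0.35,0.3,-0.05,-0.1,0,0,0]
    - [0.35,0.3,-0.05,-0.1,0,0,0]

```text
time: 7.45
tool_pos: [0.6106, 0.0688, 0.0643]
tool_rot: [3.142, 0.251, -0.129]
contact_force: [-9.1, 1.2, 4.9]
opening: 0.0397
grip_force: 8.0
```

Call:
step_arm:
  commands:
    - [0.6,-0.05,0,0,0,0,0]
    - [0.6,-0.05,0,0,0,0,0]
    - [0.6,-0.05,0,0,0,0,0]

```text
time: 7.7
tool_pos: [0.6132, 0.0679, 0.0643]
tool_rot: [3.141, 0.243, -0.129]
contact_force: [0.6, -0.3, 0.4]
opening: 0.0529
grip_force: 0.0
```

Call:
step_arm:
  commands:
    - [0.6,0.5,-0.05,1.9,0,0,0]
    - [0.6,1,-0.1,3.9,0,0,0]
    - [0.6,1.5,-0.2,6,0,0,0]
    - [0.7,0,0,9,0,0,0]
    - [1,-3,0.5,12,0,0,0]

```text
time: 8.12
tool_pos: [0.5851, 0.0719, 0.1832]
tool_rot: [3.141, 0.243, -0.131]
contact_force: [0.1, 0.2, 0.9]
opening: 0.0644
grip_force: 0.0
```

Call:
step_arm:
  commands:
    - [1,-4,2,0,0,-0.122,0.196]
    - [1,-8,4,0,0,-0.245,0.393]
    - [1,-8,4,0,0,-0.245,0.393]
    - [1,-8,4,0,0,-0.245,0.393]
    - [1,-8,4,0,0,-0.245,0.393]

```text
time: 8.53
tool_pos: [0.502, 0.1135, 0.1846]
tool_rot: [3.124, -0.002, 0.268]
contact_force: [-0.9, 0.1, 0.2]
opening: 0.0911
grip_force: 0.0
```

```bash
cat > chk.py <<'E'
from wm import *
def mask(im,col):
    l,h=((6,140,50),(20,255,255)) if col=="o" else ((100,130,40),(118,255,255))
    return cv2.inRange(cv2.cvtColor(im,cv2.COLOR_RGB2HSV),l,h)
def onlane(m,uv,z):  # ray onto plane lane z -> lane x,y (orange frame)
    o,d=ray(m,uv); p0=lane(0,0,0,z); t=N@(p0-o)/(N@d); q=o+t*d-p0; return q@D,q@Y
def check(n,m,im,col):
    cs,_=cv2.findContours(mask(im,col),cv2.RETR_EXTERNAL,cv2.CHAIN_APPROX_NONE)
    for c in cs:
        if cv2.contourArea(c)<60: continue
        L=np.array([onlane(m,p[0],.02) for p in c])*1000
        if -250<L[:,0].mean()<50 and -60<L[:,1].mean()<160:
            print(n,col,cv2.contourArea(c),"x",L[:,0].min().round(1),L[:,0].max().round(1),"y",L[:,1].min().round(1),L[:,1].max().round(1))
E
python3 - <<'E'
from chk import *; from w import wrist,rect
im,m=wrist("w5"); check("wrist",m,im,"o"); rect(im,m,"b",.045); check("scene",camera_model("scene"),read_camera("scene"),"o")
E
```

```text
8.5333 [0.502  0.1135 0.1846] [ 3.124e+00 -2.000e-03  2.680e-01] 0.09108861453548109 [-0.9  0.1  0.2]
wrist o 163.5 x -158.9 -153.1 y -7.6 20.5
wrist o 3488.5 x -92.2 -13.3 y -20.9 20.5
wrist o 443.0 x 24.8 40.5 y -39.5 1.3
b 1190.0 [352.9  80.9] [47.9 70.4] 14.7 px (284, 295, 58, 34)
b 3373.0 [445.2 304.7] [94.4 46. ] 21.3 px (101, 152, 62, 87)
b 118.0 [530.8 163.2] [30.   5.4] 81.9 px (266, 147, 28, 16)
scene o 121.5 x -15.8 10.2 y -48.4 15.2
scene o 202.5 x -98.2 -46.8 y -25.9 20.9
```

Call:
step_arm:
  commands:
    - [1,-1.6,3.7,0,0.004,0.001,0.026]
    - [1,-3.2,7.4,0,0.008,0.002,0.052]
    - [1,-4.8,11.1,0,0.012,0.004,0.078]
    - [1,-6.4,14.8,0,0.017,0.005,0.104]
    - [1,-7.8,18.4,0,0.017,0.005,0.104]

```text
time: 9.05
tool_pos: [0.426, 0.2982, 0.1831]
tool_rot: [-3.14, 0.002, 0.365]
contact_force: [0.1, -0.7, 0.2]
opening: 0.0918
grip_force: 0.0
```

Call:
step_arm:
  commands:
    - [1,0,0,0,0,0,0]
    - [1,0,0,0,0,0,0]
    - [1,0,0,0,0,0,0]

```text
time: 9.3
tool_pos: [0.4267, 0.2964, 0.183]
tool_rot: [-3.141, 0.002, 0.366]
contact_force: [0.3, -0.7, -0.2]
opening: 0.0916
grip_force: 0.0
```

```bash
python3 - <<'E'
from w import *
im,m=wrist("w6"); rect(im,m,"b",.045)
from chk import check; check("w",m,im,"o")
E
```

```text
9.3 [0.4267 0.2964 0.183 ] [-3.141e+00  2.000e-03  3.660e-01] 0.09156511111382588 [ 0.3 -0.7 -0.2]
b 902.5 [300.3 446. ] [ 32.7 102.2] 10.5 px (114, 230, 92, 34)
b 153.0 [540.4 138.5] [32.7  5.8] 81.9 px (490, 136, 27, 20)
b 2879.0 [446.2 302.8] [93.4 37.2] 21.6 px (304, 128, 36, 88)
w o 135.5 x -166.5 -161.1 y 5.4 32.3
w o 1469.0 x -101.8 -24.6 y -16.1 26.2
```

Call:
step_arm:
  commands:
    - [1,0.1,-0.2,-4,0,0,0]
    - [1,0.1,-0.2,-8,0,0,0]
    - [1,0.1,-0.2,-11.5,0,0,0]
    - [1,0.1,-0.2,-14,0,0,0]
    - [1,0.1,-0.2,-15,0,0,0]
  grip_force: 12

```text
time: 9.77
tool_pos: [0.4257, 0.2922, 0.0299]
tool_rot: [-3.141, 0.007, 0.364]
contact_force: [-0.7, -0.7, 0.2]
opening: 0.092
grip_force: 0.0
```

Call:
step_arm:
  commands:
    - [0.6,0,0,0,0,0,0]
    - [0.3,0,0,0,0,0,0]
    - [0.3,0,0,0,0,0,0]
    - [0.3,0,0,0,0,0,0]
    - [0.3,0,0,0,0,0,0]

```text
time: 10.18
tool_pos: [0.4276, 0.2952, 0.035]
tool_rot: [-3.14, -0.002, 0.368]
contact_force: [1.0, 0.3, -0.2]
opening: 0.0629
grip_force: 0.0
```

Call:
step_arm:
  commands:
    - [0.3,0,0,0,0,0,0]
    - [0.3,0,0,0,0,0,0]
    - [0.3,0,0,0,0,0,0]
    - [0.3,0,0,0,0,0,0]
    - [0.3,0,0,0,0,0,0]

```text
time: 10.6
tool_pos: [0.4267, 0.2949, 0.0336]
tool_rot: [-3.141, 0.0, 0.368]
contact_force: [-0.7, -0.2, 2.2]
opening: 0.0393
grip_force: 12.0
```

```bash
python3 - <<'E'
from wm import *
np.set_printoptions(precision=3,suppress=True)
c=np.array([.426,.295,.035]); o=observe(); print(o["tool_pos"],o["tool_rot"],o["opening"],o["grip_force"],o["contact_force"])
Rc=R.from_euler("xyz",[np.pi,0,.367])
print("rotvec",(RL*Rc.inv()).as_rotvec())
for x,z in [(-.128,.08),(-.128,.010)]:
    p=lane(1,x,0,z); print(x,z,p,(p-c)*100)
E
```

```text
[0.427 0.295 0.034] [-3.141  0.     0.368] 0.0393010680582731 11.997828483581543 [-0.68  -0.164  2.227]
rotvec [-0.029  0.245 -0.494]
-0.128 0.08 [0.579 0.153 0.149] [ 15.279 -14.216  11.355]
-0.128 0.01 [0.562 0.155 0.081] [ 13.602 -13.998   4.563]
```

Call:
step_arm:
  commands:
    - [0.3,0,0,2,0,0,0]
    - [0.3,0,0,5,0,0,0]
    - [0.3,0,0,9,0,0,0]
    - [0.3,0,0,13,0,0,0]
    - [0.3,0,0,15,0,0,0]

```text
time: 11.02
tool_pos: [0.428, 0.2955, 0.188]
tool_rot: [-3.14, -0.005, 0.368]
contact_force: [1.3, 0.1, -1.1]
opening: 0.0396
grip_force: 12.0
```

Call:
step_arm:
  commands:
    - [0.3,3,-2.8,-0.5,-0.006,0.049,-0.099]
    - [0.3,6,-5.6,-1,-0.012,0.098,-0.198]
    - [0.3,9,-8.4,-1.5,-0.017,0.147,-0.296]
    - [0.3,12,-11.2,-2.5,-0.023,0.196,-0.395]
    - [0.3,15.3,-14.2,-3.6,-0.029,0.245,-0.494]

```text
time: 11.43
tool_pos: [0.5774, 0.1546, 0.1486]
tool_rot: [-3.14, 0.246, -0.133]
contact_force: [1.4, 0.5, -0.4]
opening: 0.0395
grip_force: 12.0
```

Call:
step_arm:
  commands:
    - [0.3,0,0,0,0,0,0]
    - [0.3,0,0,0,0,0,0]
    - [0.3,-0.6,0.1,-2.4,0,0,0]
    - [0.3,-1,0.1,-3.9,0,0,0]
    - [0.3,-1,0.1,-3.9,0,0,0]

```text
time: 11.85
tool_pos: [0.5629, 0.1579, 0.1074]
tool_rot: [-3.141, 0.25, -0.127]
contact_force: [-0.6, 0.9, -1.0]
opening: 0.0398
grip_force: 12.0
```

```bash
python3 - <<'E'
from wm import *
from w import wrist
from chk import mask,onlane
im,m=wrist("w7"); print(R.from_euler("xyz",observe()["tool_rot"]).as_matrix().round(3)[:,0],D.round(3))
mk=mask(im,"b"); cs,_=cv2.findContours(mk,cv2.RETR_EXTERNAL,cv2.CHAIN_APPROX_NONE)
for c in cs:
    if cv2.contourArea(c)>60: print(cv2.contourArea(c),cv2.boundingRect(c),cv2.minAreaRect(c))
# dark rails beyond the roller: profile of dark pixels on rows, map to lane y
g=im.max(axis=2)
for r in (30,50,70,90,100):
    xs=[x for x in range(150,500) if g[r,x]<70]
    print(r,[(x,*(np.array(onlane(m,(x,r),.005))*1000).round(0)) for x in xs][:40:2])
E
```

```text
11.85 [0.5629 0.1579 0.1074] [-3.141  0.25  -0.127] 0.039753435872885566 [-0.6  0.9 -1. ]
[ 0.962 -0.122 -0.245] [ 0.962 -0.125 -0.242]
671.5 (290, 294, 62, 17) ((320.3900146484375, 302.2699890136719), (61.025699615478516, 15.61163330078125), 1.005086064338684)
9440.5 (283, 134, 77, 134) ((320.9999694824219, 200.49996948242188), (75.99998474121094, 132.99996948242188), -0.0)
30 []
50 []
70 [(296, np.float64(-29.0), np.float64(98.0)), (298, np.float64(-29.0), np.float64(97.0)), (353, np.float64(-29.0), np.float64(63.0)), (355, np.float64(-29.0), np.float64(62.0)), (425, np.float64(-29.0), np.float64(19.0)), (427, np.float64(-29.0), np.float64(18.0)), (429, np.float64(-29.0), np.float64(16.0))]
90 [(296, np.float64(-41.0), np.float64(98.0)), (298, np.float64(-41.0), np.float64(97.0)), (353, np.float64(-40.0), np.float64(63.0)), (423, np.float64(-40.0), np.float64(19.0)), (425, np.float64(-40.0), np.float64(18.0)), (427, np.float64(-40.0), np.float64(16.0))]
100 [(296, np.float64(-46.0), np.float64(98.0)), (298, np.float64(-46.0), np.float64(97.0)), (352, np.float64(-46.0), np.float64(63.0)), (354, np.float64(-46.0), np.float64(62.0)), (422, np.float64(-46.0), np.float64(19.0)), (424, np.float64(-46.0), np.float64(18.0)), (426, np.float64(-46.0), np.float64(16.0))]
```

Call:
step_arm:
  commands:
    - [0.3,-0.2,0,-1,0,0,0]
    - [0.3,-0.4,0,-1.6,0,0,0]
    - [0.3,-0.4,0,-1.6,0,0,0]
    - [0.3,-0.4,0,-1.6,0,0,0]

```text
time: 12.23
tool_pos: [0.5621, 0.1572, 0.0939]
tool_rot: [-3.14, 0.245, -0.128]
contact_force: [-0.2, 0.1, -0.6]
opening: 0.0393
grip_force: 12.0
```

```bash
python3 - <<'E'
from wm import *
from w import wrist
from chk import mask,onlane
im,m=wrist("w8"); p=observe()["tool_pos"]-lane(1,0,0,0); print("tcp in lane",p@D,p@Y,p@N)
mk=mask(im,"b"); cs,_=cv2.findContours(mk,cv2.RETR_EXTERNAL,cv2.CHAIN_APPROX_NONE)
print([cv2.boundingRect(c) for c in cs if cv2.contourArea(c)>300])
g=im.max(axis=2)
for r in (70,100,115): print(r,[(x,(np.array(onlane(m,(x,r),.005))*1000).round(0)[1]) for x in range(250,400) if g[r,x]<70])
E
```

```text
12.2333 [0.5621 0.1572 0.0939] [-3.14   0.245 -0.128] 0.03932488840540241 [-0.2  0.1 -0.6]
tcp in lane -0.1311785234978928 0.002094599742981148 0.023085773946739874
[(290, 294, 62, 17), (283, 133, 76, 135)]
70 [(292, np.float64(98.0)), (293, np.float64(98.0)), (294, np.float64(97.0)), (295, np.float64(96.0)), (353, np.float64(63.0)), (354, np.float64(63.0)), (355, np.float64(62.0)), (356, np.float64(62.0))]
100 [(293, np.float64(98.0)), (294, np.float64(97.0)), (295, np.float64(97.0)), (352, np.float64(63.0)), (353, np.float64(63.0)), (354, np.float64(62.0)), (355, np.float64(62.0))]
115 [(293, np.float64(98.0)), (294, np.float64(98.0)), (295, np.float64(97.0)), (351, np.float64(64.0)), (352, np.float64(63.0)), (353, np.float64(62.0)), (354, np.float64(62.0))]
```

Call:
step_arm:
  commands:
    - [0.3,-0.1,-0.2,-0.4,0,0,0]
    - [0.3,-0.2,-0.2,-0.8,0,0,0]
    - [0.3,-0.25,-0.2,-1.0,0,0,0]
    - [0.3,-0.25,-0.2,-1.0,0,0,0]

```text
time: 12.62
tool_pos: [0.5592, 0.1548, 0.083]
tool_rot: [-3.141, 0.246, -0.129]
contact_force: [0.7, 0.3, -0.2]
opening: 0.0396
grip_force: 12.0
```

Call:
step_arm:
  commands:
    - [0.3,-0.05,0,-0.2,0,0,0]
    - [0.3,-0.1,0,-0.3,0,0,0]
    - [0.3,-0.1,0,-0.3,0,0,0]

```text
time: 12.87
tool_pos: [0.5588, 0.1549, 0.0806]
tool_rot: [-3.14, 0.245, -0.129]
contact_force: [0.2, 0.2, -0.5]
opening: 0.0392
grip_force: 12.0
```

Call:
step_arm:
  commands:
    - [0.3,0,0,-0.1,0,0,0]
    - [0.3,-0.05,0,-0.2,0,0,0]
    - [0.3,-0.05,0,-0.2,0,0,0]

```text
time: 13.12
tool_pos: [0.5588, 0.155, 0.0803]
tool_rot: [-3.14, 0.243, -0.129]
contact_force: [-0.4, -0.8, 9.3]
opening: 0.0397
grip_force: 12.0
```

Contact. Release, let it settle, regrip lightly and slide.

Call:
step_arm:
  commands:
    - [0.54,0.05,0,0.1,0,0,0]
    - [0.54,0.05,0,0.1,0,0,0]
    - [0.54,0.05,0,0.1,0,0,0]

```text
time: 13.37
tool_pos: [0.5587, 0.1549, 0.0795]
tool_rot: [-3.14, 0.245, -0.129]
contact_force: [0.3, 0.2, -1.1]
opening: 0.0491
grip_force: 0.0
```

```bash
python3 - <<'E'
from chk import *
from w import wrist
im,m=wrist("w9"); check("w",m,im,"b"); p=observe()["tool_pos"]-lane(1,0,0,0); print("tcp in lane",p@D,p@Y,p@N)
E
```

```text
13.3667 [0.5587 0.1549 0.0795] [-3.14   0.245 -0.129] 0.049105166359085954 [ 0.3  0.2 -1.1]
w b 745.0 x -166.9 -155.0 y 60.2 97.3
w b 9394.0 x -137.0 -62.0 y 58.9 98.7
tcp in lane -0.13100613301929837 -0.0005328050104410516 0.008031068612878785
```

Call:
step_arm:
  commands:
    - [0.35,0,0,0,0,0,0]
    - [0.35,0,0,0,0,0,0]
    - [0.35,0,0,0,0,0,0]
  grip_force: 8

```text
time: 13.67
tool_pos: [0.5586, 0.1549, 0.0794]
tool_rot: [-3.14, 0.245, -0.129]
contact_force: [0.1, 0.5, -0.6]
opening: 0.0396
grip_force: 8.0
```

Call:
step_arm:
  commands:
    - [0.35,1,-0.1,-0.2,0,0,0]
    - [0.35,2,-0.2,-0.5,0,0,0]
    - [0.35,3,-0.4,-0.7,0,0,0]
    - [0.35,4,-0.5,-1,0,0,0]
    - [0.35,4.8,-0.6,-1.2,0,0,0]

```text
time: 14.08
tool_pos: [0.6071, 0.1488, 0.0672]
tool_rot: [-3.14, 0.245, -0.129]
contact_force: [-0.3, 0.1, 1.5]
opening: 0.0397
grip_force: 8.0
```

Call:
step_arm:
  commands:
    - [0.35,0.3,0,-0.1,0,0,0]
    - [0.35,0.5,-0.1,-0.1,0,0,0]
    - [0.35,0.7,-0.1,-0.2,0,0,0]
    - [0.35,0.7,-0.1,-0.2,0,0,0]

```text
time: 14.42
tool_pos: [0.6137, 0.1479, 0.0656]
tool_rot: [-3.14, 0.245, -0.129]
contact_force: [0.3, 0.7, -0.2]
opening: 0.0397
grip_force: 8.0
```

Call:
step_arm:
  commands:
    - [0.35,0.2,0,-0.05,0,0,0]
    - [0.35,0.4,-0.05,-0.1,0,0,0]
    - [0.35,0.4,-0.05,-0.1,0,0,0]

```text
time: 14.67
tool_pos: [0.6179, 0.1474, 0.0645]
tool_rot: [-3.14, 0.245, -0.129]
contact_force: [-0.3, 0.1, 0.2]
opening: 0.0398
grip_force: 8.0
```

Call:
step_arm:
  commands:
    - [0.35,0.15,0,-0.05,0,0,0]
    - [0.35,0.3,-0.05,-0.1,0,0,0]
    - [0.35,0.3,-0.05,-0.1,0,0,0]

```text
time: 14.92
tool_pos: [0.6203, 0.1472, 0.0638]
tool_rot: [-3.14, 0.246, -0.128]
contact_force: [-3.1, 1.2, 2.4]
opening: 0.0398
grip_force: 8.0
```

Call:
step_arm:
  commands:
    - [0.35,0.1,0,0,0,0,0]
    - [0.35,0.2,0,-0.05,0,0,0]
    - [0.35,0.2,0,-0.05,0,0,0]

```text
time: 15.17
tool_pos: [0.6208, 0.1473, 0.0635]
tool_rot: [-3.141, 0.249, -0.128]
contact_force: [-8.0, 0.4, 5.9]
opening: 0.0398
grip_force: 8.0
```

Call:
step_arm:
  commands:
    - [0.35,0.1,0,0,0,0,0]
    - [0.35,0.2,0,-0.05,0,0,0]
    - [0.35,0.2,0,-0.05,0,0,0]

```text
time: 15.42
tool_pos: [0.6223, 0.1475, 0.0628]
tool_rot: [-3.141, 0.251, -0.128]
contact_force: [-8.4, 1.0, 5.3]
opening: 0.0397
grip_force: 8.0
```

Call:
step_arm:
  commands:
    - [0.6,-0.05,0,0,0,0,0]
    - [0.6,-0.05,0,0,0,0,0]
    - [0.6,-0.05,0,0,0,0,0]

```text
time: 15.67
tool_pos: [0.6247, 0.1467, 0.0626]
tool_rot: [-3.14, 0.244, -0.129]
contact_force: [0.7, -1.1, 0.1]
opening: 0.0537
grip_force: 0.0
```

Call:
step_arm:
  commands:
    - [0.6,0.5,-0.05,1.9,0,0,0]
    - [0.6,1,-0.1,3.9,0,0,0]
    - [0.6,1.5,-0.2,6,0,0,0]
    - [0.6,0,-1,9,0,0,0]
    - [0.4,-3,-3,11,0,0,0]

```text
time: 16.08
tool_pos: [0.5965, 0.118, 0.1737]
tool_rot: [-3.139, 0.24, -0.127]
contact_force: [0.2, -0.8, 0.6]
opening: 0.0517
grip_force: 0.0
```

Call:
step_arm:
  commands:
    - [0.3,-2,-2,2.5,-0.01,-0.08,0]
    - [0.3,-4,-4,5,-0.02,-0.16,0]
    - [0.3,-6,-6.5,8,-0.031,-0.242,0]
    - [0.3,-6,-6.5,8,-0.031,-0.242,0]
    - [0.3,-6,-6.5,8,-0.031,-0.242,0]

```text
time: 16.5
tool_pos: [0.534, 0.051, 0.2561]
tool_rot: [-3.14, -0.006, -0.13]
contact_force: [-0.1, -0.3, -0.1]
opening: 0.0277
grip_force: 0.0
```

```bash
python3 - <<'E'
from chk import *
from w import wrist
import seg
im,m=wrist("w10"); check("w",m,im,"o"); check("w",m,im,"b"); seg.blobs(im,(300,0,640,260),10)
sc=camera_model("scene"); s=read_camera("scene"); check("s",sc,s,"o"); check("s",sc,s,"b")
E
```

```text
16.5 [0.534  0.051  0.2561] [-3.14  -0.006 -0.13 ] 0.02765915345971149 [-0.1 -0.3 -0.1]
w o 86.5 x -156.5 -151.8 y -12.9 12.7
w o 1769.0 x -88.3 -22.0 y -19.0 19.3
w o 524.0 x 15.1 28.7 y -23.6 30.2
w b 65.0 x -155.3 -151.8 y 61.7 87.4
w b 1871.5 x -87.0 -21.8 y 59.3 100.2
w b 505.5 x 16.5 29.0 y 66.7 119.6
orange 228 [309.   42.5] [300  37  19  12]
orange 782 [306.5 109.1] [300  81  15  57]
orange 49 [304.4 196. ] [300 194  10   5]
green 93 [419.7 105.3] [413 101  14  10]
green 636 [483.  250.6] [461 239  42  21]
yellow 52 [436.5 107.2] [433 103   8   9]
red 86 [418.7 130.8] [406 125  25  12]
red 64 [436.1 150.7] [432 147   9   9]
s o 119.0 x -15.6 10.2 y -48.4 15.2
s o 203.5 x -98.2 -46.8 y -25.9 20.8
s b 108.0 x -14.5 9.0 y 35.7 93.4
s b 189.5 x -94.8 -46.5 y 56.3 98.4
```

```bash
cat > knob.py <<'E'
from wm import *
def knob(name):
    m=np.load(f"pics/{name}.npy",allow_pickle=True).item(); im=cv2.imread(f"pics/{name}.png")
    hsv=cv2.cvtColor(im,cv2.COLOR_BGR2HSV); mk=cv2.inRange(hsv,(0,110,80),(5,255,255))|cv2.inRange(hsv,(172,110,80),(180,255,255))
    n,lab,st,ce=cv2.connectedComponentsWithStats(mk)
    for i in range(1,n):
        if st[i,4]<20: continue
        for z in (.045,.099):
            W=np.array([onz(m,(x,y),z)[:2]*1000 for y,x in zip(*np.nonzero(lab==i))],np.float32)
            r=cv2.minAreaRect(W); v=cv2.fitLine(W,cv2.DIST_L2,0,.01,.01).ravel()
            p=W.mean(0)/1000-(O-.088*Y)[:2]
            if np.hypot(*p)<.09: print(ce[i].round(1),z,"c",W.mean(0).round(1),"size",np.round(r[1],1),"dir",np.degrees(np.arctan2(v[1],v[0])).round(1),"rel knob r",np.hypot(*p).round(4),"ang",np.degrees(np.arctan2(p[1],p[0])).round(1))
    mk=cv2.inRange(hsv,(50,110,40),(85,255,255)); n,lab,st,ce=cv2.connectedComponentsWithStats(mk)
    for i in range(1,n):
        if st[i,4]>15:
            p=onz(m,ce[i],.078)[:2]-(O-.088*Y)[:2]
            if np.hypot(*p)<.09: print("tab r",np.hypot(*p).round(4),"ang",np.degrees(np.arctan2(p[1],p[0])).round(1))
E
python3 -c "
from knob import *
print((O-.088*Y), 'dot dir expected',-np.degrees(1.9+.129)); knob('w10'); knob('w3')"
```

```text
[ 0.57997946 -0.04696881  0.        ] dot dir expected -116.25313663204403
[418.7 130.8] 0.045 c [580.8 -80.1] size [ 5.2 31. ] dir -76.4 rel knob r 0.0332 ang -88.5
[418.7 130.8] 0.099 c [584.8 -62.6] size [ 4.4 26.5] dir -76.4 rel knob r 0.0164 ang -72.7
[436.1 150.7] 0.045 c [ 552.7 -101.5] size [10.6 10.2] dir 22.4 rel knob r 0.061 ang -116.5
[436.1 150.7] 0.099 c [560.9 -80.8] size [9.1 8.7] dir 22.5 rel knob r 0.0389 ang -119.4
tab r 0.0397 ang -38.2
[305.1  29.6] 0.045 c [598.2 -56. ] size [ 4.7 29.5] dir -75.6 rel knob r 0.0203 ang -26.4
[305.1  29.6] 0.099 c [584.8 -62.5] size [ 4.1 25.8] dir -75.6 rel knob r 0.0162 ang -72.8
[328.6  74.9] 0.045 c [ 552.7 -101.5] size [10.3  9.8] dir -16.6 rel knob r 0.061 ang -116.6
[328.6  74.9] 0.099 c [ 545.  -102.2] size [9.  8.5] dir -16.6 rel knob r 0.0654 ang -122.4
tab r 0.04 ang -42.9
```

```bash
python3 - <<'E'
from wm import *
np.set_printoptions(precision=3,suppress=True)
o=observe(); print(o["qpos"],o["tool_pos"],o["tool_rot"])
print("stop patch",tri([ray(camera_model("scene"),(284.7,246)),ray(camera_model("side"),(247.5,190))]))
Rc=R.from_euler("xyz",o["tool_rot"])
for y in (-76,104): print(y,(R.from_euler("xyz",[np.pi,0,np.radians(y)])*Rc.inv()).as_rotvec())
E
```

```text
[-0.047  0.346  1.446  0.002  1.351  1.653] [0.535 0.052 0.252] [-3.14   0.001 -0.129]
stop patch [0.685 0.055 0.096]
-76 [-0.002  0.001 -1.197]
104 [-0.001 -0.002  1.944]
```

Call:
step_arm:
  commands:
    - [0.3,0.5,-1,0,0,0,0.12]
    - [0.3,1,-2,0,0,0,0.24]
    - [0.3,1.5,-3,0,0,0,0.36]
    - [0.3,2,-4,0,0,0,0.48]
    - [0.3,2.6,-5,0,0,0,0.6]

```text
time: 17.02
tool_pos: [0.5612, 0.0021, 0.2498]
tool_rot: [-3.137, 0.005, 0.478]
contact_force: [0.5, 0.1, 0.5]
opening: 0.0273
grip_force: 0.0
```

Call:
step_arm:
  commands:
    - [0.3,0.5,-1,0,0,0,0.12]
    - [0.3,1,-2,0,0,0,0.24]
    - [0.3,1.5,-3,-1,0,0,0.36]
    - [0.3,2,-4,-2,0,0,0.48]
    - [0.3,2,-4.9,-3,0,0,0.6]

```text
time: 17.43
tool_pos: [0.5817, -0.0471, 0.2192]
tool_rot: [-3.136, 0.002, 1.078]
contact_force: [-0.3, -0.3, -0.4]
opening: 0.0279
grip_force: 0.0
```

Call:
step_arm:
  commands:
    - [0.3,0,0,0,0,0,0.12]
    - [0.3,0,0,0,0,0,0.24]
    - [0.3,0,0,0,0,0,0.36]
    - [0.3,0,0,0,0,0,0.48]
    - [0.3,0,0,0,0,0,0.6]

```text
time: 17.85
tool_pos: [0.581, -0.0465, 0.2195]
tool_rot: [-3.135, -0.001, 1.678]
contact_force: [-0.3, -0.1, -0.5]
opening: 0.0278
grip_force: 0.0
```

Call:
step_arm:
  commands:
    - [0.3,0,0,-1,0,0,0.07]
    - [0.3,0,0,-2,0,0,0.144]
    - [0.3,0,0,-2,0,0,0.144]
    - [0.3,0,0,-2,0,0,0.144]
    - [0.3,0,0,-2,0,0,0.144]

```text
time: 18.27
tool_pos: [0.5808, -0.0468, 0.2016]
tool_rot: [-3.138, -0.0, 1.814]
contact_force: [-0.7, 0.2, 0.8]
opening: 0.0274
grip_force: 0.0
```

```bash
python3 - <<'E'
from w import wrist
from knob import *
wrist("w11"); knob("w11"); print(observe()["qpos"])
im=cv2.imread("pics/w11.png"); m=np.load("pics/w11.npy",allow_pickle=True).item()
print("tcp px",proj(m,observe()["tool_pos"]),"knob tip-plane px",proj(m,np.array([.5807,-.047,.099])))
# bright bar top
W=cv2.inRange(cv2.cvtColor(im,cv2.COLOR_BGR2HSV),(0,0,150),(180,60,255)); n,lab,st,ce=cv2.connectedComponentsWithStats(W)
for i in range(1,n):
    if st[i,4]>40: print(st[i],ce[i].round(1),onz(m,ce[i],.099).round(4))
E
```

```text
18.2667 [ 0.5808 -0.0468  0.2016] [-3.138 -0.     1.814] 0.0274072026729283 [-0.7  0.2  0.8]
[321.4 215.8] 0.045 c [588.9 -79.4] size [ 4.8 31.1] dir -76.4 rel knob r 0.0337 ang -74.6
[321.4 215.8] 0.099 c [584.5 -61.4] size [ 4.  25.7] dir -76.4 rel knob r 0.0151 ang -72.6
[287.4 226.2] 0.045 c [ 552.7 -101.8] size [10.9 10.2] dir 45.7 rel knob r 0.0612 ang -116.5
[287.4 226.2] 0.099 c [554.5 -79.9] size [9.  8.4] dir 45.7 rel knob r 0.0416 ang -127.8
tab r 0.0384 ang -38.8
[-0.21132061  0.46811526  1.39642799 -0.0014768   1.27891971 -0.45406667]
tcp px [320.98179807 247.94292187] knob tip-plane px [321.20748618 201.28321374]
[    0     0   285   270 54746] [122.6 129. ] [ 0.3917 -0.0245  0.099 ]
[ 309    0  145   89 5995] [381.3  38. ] [0.595  0.1005 0.099 ]
[379   0  11   6  44] [385.3   1.9] [0.5905 0.1258 0.099 ]
[  388     0   252   267 31281] [515.1 126.8] [0.7317 0.0616 0.099 ]
[ 293   34   73   61 2373] [328.6  63.7] [0.5577 0.0715 0.099 ]
[ 275   69  143   68 2592] [333.  101.6] [0.5689 0.0432 0.099 ]
[331 169  15  24 231] [336.4 181.4] [ 0.5899 -0.0246  0.099 ]
[233 174  46  20 430] [259.4 185.3] [ 0.5202 -0.0459  0.099 ]
[297 175   9  15  86] [301.7 182.9] [ 0.5585 -0.0339  0.099 ]
[317 175  10  25 231] [321.5 187. ] [ 0.5776 -0.0332  0.099 ]
[297 199  11  13  86] [302.8 204.5] [ 0.5642 -0.0544  0.099 ]
[299 241  45  27 884] [317.8 257. ] [ 0.5916 -0.1052  0.099 ]
[467 241  11  17  72] [471.6 249.8] [ 0.7403 -0.0599  0.099 ]
[619 245  21  19 231] [628.5 253.5] [ 0.8956 -0.0254  0.099 ]
[ 113  294   56   33 1655] [141.1 310.3] [ 0.4207 -0.2135  0.099 ]
[ 286  294   71   27 1654] [320.9 307.8] [ 0.6092 -0.1631  0.099 ]
[516 295  15  28 286] [522.7 307. ] [ 0.8194 -0.1095  0.099 ]
[482 296  29  29 274] [495.1 309.5] [ 0.792  -0.1196  0.099 ]
```

Call:
step_arm:
  commands:
    - [0.3,0,0,-4,0,0,0]
    - [0.3,0,0,-8,0,0,0]
    - [0.3,0,0,-10.5,0,0,0]
    - [0.3,0,0,-11.8,0,0,0]
    - [0.3,0,0,-12.4,0,0,0]

```text
time: 18.73
tool_pos: [0.5792, -0.0468, 0.0763]
tool_rot: [-3.137, -0.001, 1.814]
contact_force: [-0.1, 0.8, -0.5]
opening: 0.0275
grip_force: 0.0
```

Call:
step_arm:
  commands:
    - [0.1,0,0,0,0,0,0]
    - [0.1,0,0,0,0,0,0]
    - [0.1,0,0,0,0,0,0]
    - [0.1,0,0,0,0,0,0]
  grip_force: 15

```text
time: 19.07
tool_pos: [0.581, -0.0473, 0.0799]
tool_rot: [3.141, 0.002, 1.815]
contact_force: [-0.0, 0.6, 0.6]
opening: 0.0161
grip_force: 15.0
```

Call:
step_arm:
  commands:
    - [0.1,0,0,0,0,0,-0.12]
    - [0.1,0,0,0,0,0,-0.24]
    - [0.1,0,0,0,0,0,-0.36]
    - [0.1,0,0,0,0,0,-0.48]
    - [0.1,0,0,0,0,0,-0.6]

```text
time: 19.48
tool_pos: [0.5803, -0.0472, 0.0799]
tool_rot: [-3.141, 0.001, 1.209]
contact_force: [-1.7, -0.4, 2.4]
opening: 0.0159
grip_force: 15.0
```

Call:
step_arm:
  commands:
    - [0.1,0,0,0,0,0,-0.08]
    - [0.1,0,0,0,0,0,-0.108]
    - [0.1,0,0,0,0,0,-0.108]
    - [0.1,0,0,0,0,0,-0.108]

```text
time: 19.82
tool_pos: [0.5802, -0.0472, 0.0798]
tool_rot: [-3.141, 0.001, 1.108]
contact_force: [-3.9, -0.6, 5.8]
opening: 0.0158
grip_force: 15.0
```

Call:
step_arm:
  commands:
    - [0.26,0,0,0,0,0,0]
    - [0.26,0,0,0,0,0,0]
    - [0.26,0,0,0,0,0,0]

```text
time: 20.07
tool_pos: [0.5806, -0.0471, 0.0788]
tool_rot: [-3.141, 0.0, 1.108]
contact_force: [-0.1, 0.0, -0.1]
opening: 0.0238
grip_force: 0.0
```

Call:
step_arm:
  commands:
    - [0.26,0,0,2,0,0,0]
    - [0.26,0,0,5,0,0,0]
    - [0.26,0,0,9,0,0,0]
    - [0.26,0,0,12.5,0,0,0]
    - [0.26,0,0,12.5,0,0,0]

```text
time: 20.48
tool_pos: [0.5839, -0.0477, 0.2114]
tool_rot: [3.13, -0.003, 1.108]
contact_force: [0.7, -0.4, 1.2]
opening: 0.024
grip_force: 0.0
```

Call:
step_arm:
  commands:
    - [0.26,0,0,0,0,0,0]
    - [0.26,0,0,0,0,0,0]
    - [0.26,0,0,0,0,0,0]

```text
time: 20.73
tool_pos: [0.5794, -0.0469, 0.202]
tool_rot: [-3.137, 0.002, 1.107]
contact_force: [-0.5, -0.2, -0.3]
opening: 0.0239
grip_force: 0.0
```

```bash
python3 - <<'E'
from w import wrist
from knob import *
from chk import check
im,m=wrist("w12"); knob("w12"); check("w",m,im,"o"); check("w",m,im,"b")
sc=camera_model("scene"); s=read_camera("scene"); check("s",sc,s,"o"); check("s",sc,s,"b")
E
```

```text
20.7333 [ 0.5794 -0.0469  0.202 ] [-3.137e+00  2.000e-03  1.107e+00] 0.023883060991164044 [-0.5 -0.2 -0.3]
[322.4 214.6] 0.045 c [566.  -76.5] size [31.1  4.8] dir 63.3 rel knob r 0.0326 ang -115.3
[322.4 214.6] 0.099 c [574.3 -59.9] size [25.8  4. ] dir 63.3 rel knob r 0.0142 ang -113.7
[321.9 237.1] 0.045 c [ 552.8 -101.8] size [10.4  9.7] dir 57.9 rel knob r 0.0612 ang -116.4
[321.9 237.1] 0.099 c [563.3 -80.9] size [8.6 8. ] dir 57.9 rel knob r 0.0378 ang -116.1
tab r 0.0397 ang -37.5
w o 178.5 x -155.8 -149.8 y -15.0 12.0
w o 3048.0 x -88.9 -21.6 y -19.4 20.7
w o 844.5 x 14.4 29.9 y -21.4 34.3
w b 120.0 x -87.8 -63.4 y 58.7 65.8
w b 153.5 x -154.3 -149.6 y 60.3 82.4
s o 122.0 x -16.4 9.9 y -48.4 15.2
s o 201.0 x -96.6 -46.8 y -25.9 20.2
s b 100.0 x -14.5 9.3 y 35.7 93.4
s b 192.0 x -94.8 -46.5 y 56.3 98.4
```

```bash
python3 -c "
from cell import *
print(hand_in())"
```

```text
the job is handed in; nothing more can be done
None
```

The job is handed in at about 21 s of the 67 s allowed: both rollers are in their own colour lanes and were pushed until they met the back stop (about 8 N felt). The heat knob was then turned so its pointer reads within about half a degree of the red dot, and the timer ring's tab shows no movement.

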